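Close up a row of breakers against the end bracket on a mounting rail

ROBOT

A 6-joint arm with a two-finger parallel gripper is mounted at the origin on the work surface. World frame = base frame: x ahead of the robot, y to its left, z up, the work surface at z = 0. Lengths are in m, angles in rad, forces in N, time in s.
With the tool pointing down it reaches from about 0.225 to 0.875 m from the base axis. Payload 3.4 kg.
Tool frame: the origin (TCP) lies between the finger pads; the fingertips stand 14 mm ahead of it and the grasp point (between the pads) lies 5 mm behind it; z points along the fingers, y is the direction in which the jaws open and shut (so a half turn about z gives the same grasp; the last joint's range is limited). The gripper opens to 85 mm and grips with 20 to 120 N. Pads are 22 mm wide; open, the fingers measure 114 mm over their backs; the gripper's body (76 mm by 85 mm) begins 54 mm behind the grasp point. The pads swing forward as they close: fully open they stand 13 mm farther back than shut.
Start: joints at [1.167, 0.276, 1.505, -0, 1.361, -0.121], TCP at [0.16, 0.552, 0.245] pointing down, gripper open.
Joint ranges: [-2.89, 2.89], [-0.75, 2.08], [0.22, 2.7], [-1.18, 4.32], [0.11, 2.71], [-2.7, 2.7]. Speed limits (rad/s): [2.57, 2.57, 3.14, 3.14, 3.14, 3.14].

INTERFACE

Orientations are given as a rotation vector (axis times angle).
In Python, from bench import env gives the robot as it stands.
- The arm moves only by the tool send_rows, never from a script. Its argument "rows" is one flat list of numbers, 5 for each row, row after row: the shift along the tool's x, y, z in m, then the turn about the tool's z in rad, then the closure, from 0 (fully open) to 1 (shut). A call has 1 to 10 rows; each row is the pose to reach, as a shift and turn from the pose commanded when the call began, along the tool's axes at that moment; what a row does not reach only later rows make up. A row lasts 1/12 s, in which the tool goes at most 41.7 mm and 7.16 degrees, less where a joint would pass 70% of its speed; a pose out of reach is approached as far as the arm can. A call with a gripper value outside its range is refused whole. The fingers move at their own pace and stop on an object; the grip force is fixed at half the most. Time passes only in rows, so rows that repeat a pose let the fingers close. It gives the time, the measured TCP pose, the force and the opening at its end, in the units of the state.
- env.sense(): the state, without advancing time (a new reading comes with each control period).
- env.snapshot(name): name is "scene" or "top" or "wrist"; returns the picture (400x640x3 uint8, red, green, blue); there is no depth.
- env.get_calibration(name): a dict with "fx", "fy", "cx", "cy" (pixels), "k1" (the pictures are not rectified: a ray, as slopes to the right and down, at radius r is drawn at 1 + k1 r^2 times it, then the intrinsics apply), "pose" (4x4, takes a point from camera to world coordinates); the wrist camera has in their place "tool_from_camera" (4x4, takes a point from camera to tool coordinates, whose origin is the TCP and whose axes are the flange's). Camera axes: x right, y down, z forward; pixel columns grow to the right and rows downward; lengths in m; the calibration is good to about 2 mm. A picture is of the moment at which its call begins: read the wrist's pose just before it. get_calibration takes no time and is no camera call.
- env.close_job(): hands the job in, once; it reports no verdict.
The state is a dict: "t": time; "joints": joint angles; "qvel": joint speeds; "effort": joint torques, N m; "tool_pos": TCP position; "eef_rot": TCP orientation; "contact_force": force on the tool from outside, world axes, zero at the start; "wrist_torque": the same for the moment, N m; "gripper_width": finger opening in m.
Only numpy, scipy, OpenCV 4.12 (cv2) and the standard library are available. Lean on these libraries where they do the work, as an engineer would, in place of code of your own. Each camera call takes 0.05 s, during which the arm holds its last target.

TASK

On the mounting plate, one wide switch and four narrow breakers sit clipped on the rail as a touching row, some way short of the grey end bracket. With the fingers against the free side of the last breaker, gently push the whole row along the rail as one train until the switch is fully home against the end bracket and no gaps are left between them, then take the hand away. Do not lift or tip the modules, let the row come apart or ram it into the bracket, and leave the spare breaker, the screwdriver, the bottle and the screw tray where they are.

Things in the scene. Friction and masses are not known exactly. Their poses are not given: they have to be found in the camera images.
- panel: grey-painted steel mounting plate fixed flat on the bench, turned any way round: 360 mm along the rail, 3 mm thick, from x = -110 to +170 mm. Origin: on the bench under the rail's middle; y along the rail towards the end bracket, z up. On it a steel rail along y, 35 mm wide, 280 mm long, its top 18 mm above the bench, and a parallel grey slotted duct (25 mm wide, top at 43 mm) at x = -95 mm.
- end_bracket: grey plastic end bracket, screwed tight on the rail (fixed): 10 mm thick along the rail, 50 mm across, reaching 36 mm above the rail top. Origin: at rail-top height, middle of its thickness; axes as the panel's. Its stop face is 5 mm from the origin in -y.
- switch: white plastic double-width switch, first of the row, next to the bracket: 36 mm wide along the rail, 85 mm across it, shoulders 44 mm, nose 58.5 mm and wide black toggle 67 mm above the rail top; about 240 g. Origin: at rail-top height under its middle; axes as the panel's (side faces at y = -18 and +18 mm). It stands 35 to 92 mm short of the bracket.
- breaker1: white plastic one-pole breaker clipped over the rail: 18 mm wide along the rail, 85 mm across it, heights as the switch, small black toggle; about 120 g. Next behind the switch. Origin: at rail-top height under its middle; axes as the panel's (side faces at y = -9 and +9 mm).
- breaker2: white plastic one-pole breaker clipped over the rail: 18 mm wide along the rail, 85 mm across it, heights as the switch, small black toggle; about 120 g. Behind breaker1. Origin: at rail-top height under its middle; axes as the panel's (side faces at y = -9 and +9 mm).
- breaker3: white plastic one-pole breaker clipped over the rail: 18 mm wide along the rail, 85 mm across it, heights as the switch, small black toggle; about 120 g. Behind breaker2. Origin: at rail-top height under its middle; axes as the panel's (side faces at y = -9 and +9 mm).
- breaker4: white plastic one-pole breaker clipped over the rail: 18 mm wide along the rail, 85 mm across it, heights as the switch, small black toggle; about 120 g. Last of the row, its -y face is free. Origin: at rail-top height under its middle; axes as the panel's (side faces at y = -9 and +9 mm).
- push_face (a point): middle of the free, flat face of breaker4, 30 mm above the rail top: the place to push, towards +y. Fingertips 20 to 40 mm above the rail top and within 15 mm of its middle keep the row straight and the gripper's body clear of the module tops. The modules slide by plain friction (the row takes about 1.5 to 3.5 N); claws under the rail lips, with under 1 mm of play, hold them on it.
- spare: bystander: one more such breaker, loose, standing on the plate beside the rail (+x side). Origin: 9 mm above its feet, under its middle.
- screwdriver: bystander: screwdriver 180 mm long with black handle, lying on the plate on the +x side, roughly along the rail. Origin: near its middle, at its underside; its blade points to its own +x.
- bottle: bystander: brown glass bottle, 74 mm in diameter, 260 mm tall, on the bench to the robot's right. Origin: centre of its underside.
- screw_tray: bystander: open sheet-metal tray of screws, 110 x 150 x 35 mm, on the bench to the robot's left. Origin: centre of its underside.
Mind the look-alikes: they are no part of the job. Leave any blue or green look-alike of the breaker3 alone.

How it is judged:
By the outcome, as a careful person would: the job done as asked, in the order asked, and still so for the second after the job is handed in, with the robot touching nothing.
It also fails if it takes over 32 s, if anything falls off the work surface, if the arm or the gripper's body presses on something with over 40 N, if the wrist force passes 120 N, or if a joint passes its speed limit or range.

## Working session

There is one attempt and no reset: what is moved stays moved. The work goes in short steps, Python scripts to look and compute and a tool call to move; the robot and the scene stay as the last step left them, time stands still between calls to the robot, and variables do not carry over. Pictures are saved under pics/ and viewed, and the job is handed in when it is done.

Besides the shell and the picture viewer there is one more tool, called after "Call:" as name(argument=value, ...), one argument or row to a line, values as JSON. send_rows: Moves the arm, as the interface text tells. Its arguments: {"type":"object","properties":{"rows":{"type":"array"}},"required":["rows"]}

```bash
mkdir -p pics; python3 - <<'E'
from bench import env
import cv2, numpy as np
np.set_printoptions(precision=4,suppress=True)
print(env.sense())
for n in ["scene","top","wrist"]:
    im=env.snapshot(n); cv2.imwrite(f"pics/{n}0.png",im[:,:,::-1]); print(n,env.get_calibration(n))
E
```

```text
{'t': 0.0, 'joints': array([ 1.167 ,  0.2766,  1.5061, -0.    ,  1.3607, -0.121 ]), 'qvel': array([ 0.0006,  0.0001,  0.0002, -0.0009,  0.0005, -0.0016]), 'effort': array([  0.0003, -41.679 , -24.5799,  -0.    ,   0.0114,  -0.    ]), 'tool_pos': array([0.1603, 0.5517, 0.2444]), 'eef_rot': array([-0.4427, -3.1098,  0.0028]), 'contact_force': array([-0.3742, -1.1122,  0.16  ]), 'wrist_torque': array([-0.0351,  0.0667, -0.0091]), 'gripper_width': 0.08558142802205797}
scene {'fx': 451.200379038283, 'fy': 451.200379038283, 'cx': 317.5523766525857, 'cy': 202.0959671250929, 'k1': 0.027023710364303774, 'pose': array([[-0.346 ,  0.7344, -0.5839,  1.4056],
       [ 0.9382,  0.2781, -0.2063,  0.311 ],
       [ 0.0109, -0.6192, -0.7852,  1.1223],
       [ 0.    ,  0.    ,  0.    ,  1.    ]])}
top {'fx': 390.32081550702696, 'fy': 390.32081550702696, 'cx': 314.979746776724, 'cy': 205.31921189285003, 'k1': -0.0704499472723079, 'pose': array([[-0.0277, -0.9953,  0.0925,  0.4831],
       [-0.9996,  0.0277, -0.0012,  0.0243],
       [-0.0013, -0.0925, -0.9957,  1.5432],
       [ 0.    ,  0.    ,  0.    ,  1.    ]])}
wrist {'fx': 314.04235794295033, 'fy': 314.04235794295033, 'cx': 324.4893441194278, 'cy': 194.01628471967948, 'k1': 0.016332896459446775, 'tool_from_camera': array([[ 0.0001, -0.9463, -0.3234,  0.0825],
       [ 1.    ,  0.0002, -0.0002,  0.0012],
       [ 0.0003, -0.3234,  0.9463, -0.1276],
       [ 0.    ,  0.    ,  0.    ,  1.    ]])}
```

View pics/scene0.png

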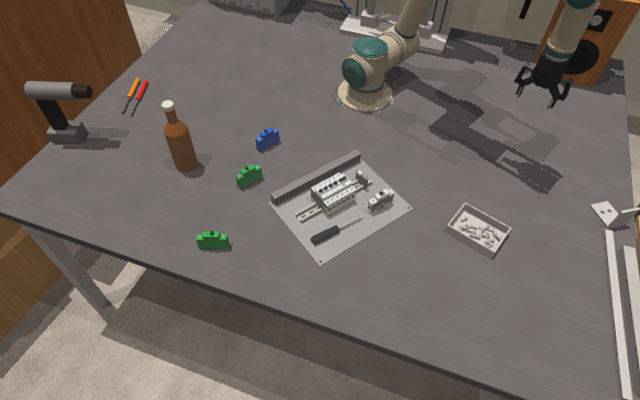

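View pics/top0.png

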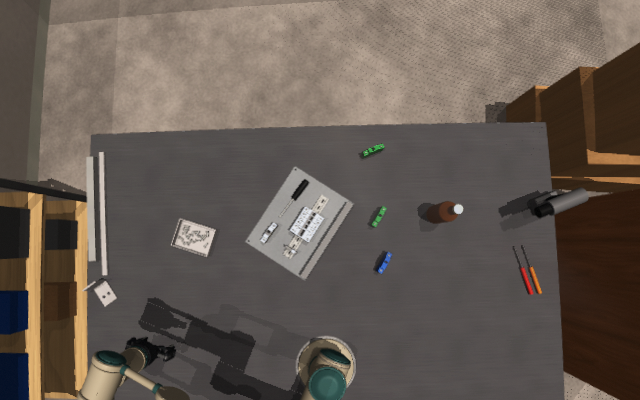

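View pics/wrist0.png

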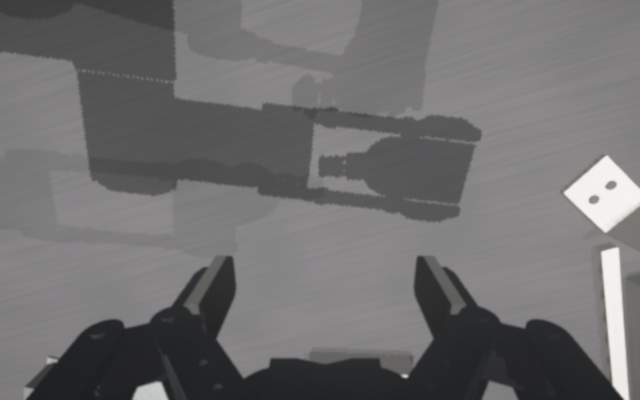

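The top view shows the panel centred near (300,223), with the row near (307,225). The scene view shows the row near (337,190). I'll enlarge both.

```bash
python3 - <<'E'
import cv2
a=cv2.imread("pics/top0.png")[160:285,240:360]; cv2.imwrite("pics/top0c.png",cv2.resize(a,None,fx=4.8,fy=4.8,interpolation=cv2.INTER_CUBIC))
a=cv2.imread("pics/scene0.png")[145:270,260:420]; cv2.imwrite("pics/scene0c.png",cv2.resize(a,None,fx=4.8,fy=4.8,interpolation=cv2.INTER_CUBIC))
E
```

```text
(no output)
```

View pics/top0c.png

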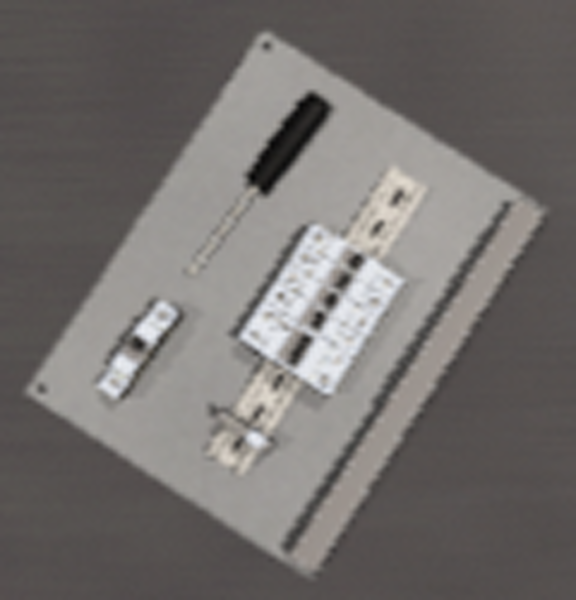

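View pics/scene0c.png

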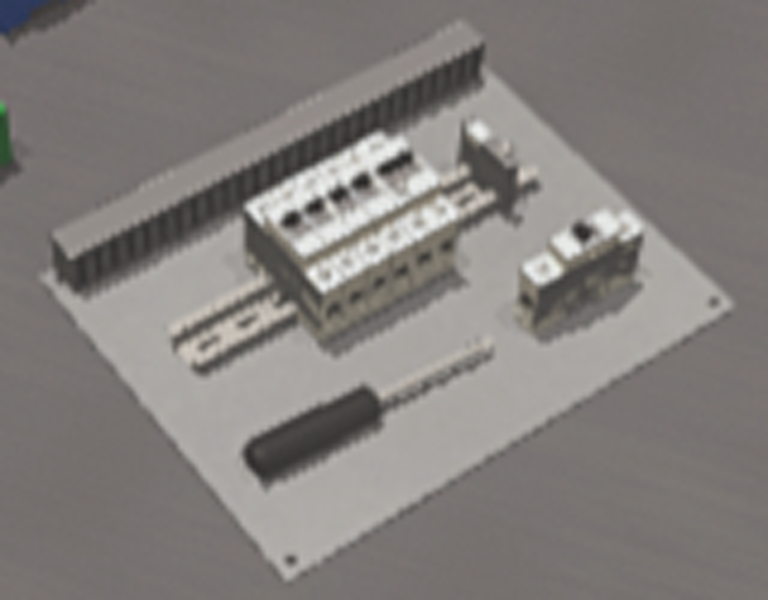

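```bash
cat > h.py <<'E'
import numpy as np, cv2
from bench import env
np.set_printoptions(precision=4,suppress=True)
def ray(name,uv,T=None,cal=None):
    c=cal or env.get_calibration(name)
    K=np.array([[c['fx'],0,c['cx']],[0,c['fy'],c['cy']],[0,0,1]])
    p=cv2.undistortPoints(np.array(uv,float).reshape(-1,1,2),K,np.array([c['k1'],0,0,0,0.])).reshape(-1,2)
    P=c['pose'] if T is None else T
    d=np.c_[p,np.ones(len(p))]@P[:3,:3].T
    return P[:3,3],d
def onplane(name,uv,z,T=None):
    o,d=ray(name,uv,T); return o+d*((z-o[2])/d[:,2])[:,None]
E
python3 - <<'E'
from h import *
tc=lambda l: np.array(l)/4.8+[240,160]-0.4
sc=lambda l: np.array(l)/4.8+[260,145]-0.4
ct=onplane("top",tc([(265,30),(25,392),(315,577),(548,208)]),.003)  # A(+x,-y) B(+x,+y) C(-x,+y) D(-x,-y)
cs=onplane("scene",sc([(290,578),(733,303),(490,62),(40,275)]),.003)
print(ct);print(cs)
for c in (ct,):
    y=(c[1]-c[0]+c[2]-c[3]);y/=np.linalg.norm(y); x=(c[0]-c[3]+c[1]-c[2]); x/=np.linalg.norm(x)
    print(np.degrees(np.arctan2(y[1],y[0])),np.degrees(np.arctan2(x[1],x[0])))
    yy=y[:2]/np.linalg.norm(y[:2]); xx=np.array([yy[1],-yy[0]])
    cen=c[:,:2].mean(0)-0.03*xx
    print("origin",cen,xx,yy)
def loc(p): q=p[:,:2]-cen; return np.c_[q@xx,q@yy]*1e3
# row top shoulders z=.018+.044 ; corners
print("row top cam",loc(onplane("top",tc([(312,223),(408,283),(333,395),(234,337)]),.062)))
print("rail",loc(onplane("top",tc([(395,165),(428,187),(205,455),(240,475)]),.018)))
print("bracket top",loc(onplane("top",tc([(210,410),(270,440)]),.054)))
print("row scene shoulders", loc(onplane("scene",sc([(245,208),(320,293),(380,132),(452,213)]),.062)))
print("bracket scene", loc(onplane("scene",sc([(463,123),(515,170)]),.054)))
print("spare scene",loc(onplane("scene",sc([(520,262),(545,275),(640,215)]),.062-.012)))
E
```

```text
[[ 0.7871  0.0987  0.003 ]
 [ 0.4916  0.3028  0.003 ]
 [ 0.3353  0.0685  0.003 ]
 [ 0.6314 -0.1317  0.003 ]]
[[ 0.7847  0.1025  0.003 ]
 [ 0.4891  0.3025  0.003 ]
 [ 0.3369  0.0912  0.003 ]
 [ 0.6279 -0.1297  0.003 ]]
145.65093219208674 56.12035179380599
origin [0.5444 0.0598] [0.5642 0.8256] [-0.8256  0.5642]
row top cam [[ 43.9187 -60.2738]
 [-45.8927 -61.3499]
 [-43.8716  45.0002]
 [ 46.6326  48.9948]]
rail [[  15.8353 -139.8766]
 [ -16.6852 -139.2262]
 [  17.575   142.2599]
 [ -15.0217  140.374 ]]
bracket top [[ 31.6923 107.7923]
 [-21.1193 101.8565]]
row scene shoulders [[-38.7865 -60.7864]
 [ 44.2466 -61.9767]
 [-41.5709  49.4618]
 [ 40.2481  45.2888]]
bracket scene [[-21.937  104.3683]
 [ 30.072  106.4949]]
spare scene [[ 89.4444  62.5367]
 [106.6404  68.8129]
 [103.7004 150.8714]]
```

```bash
cat >> h.py <<'E'
from scipy.spatial.transform import Rotation as R
O=np.array([0.5444,0.0598]); psi=np.radians(145.75)
Y=np.array([np.cos(psi),np.sin(psi)]); X=np.array([Y[1],-Y[0]])
def todo(px,py,z):
    s=env.sense(); Rm=R.from_rotvec(s['eef_rot']).as_matrix()
    p=s['tool_pos']; q=p[:2]-O
    print("t",s['t'],"local mm",q@X*1e3,q@Y*1e3,"z",p[2],"F local",s['contact_force'][:2]@X,s['contact_force'][:2]@Y,s['contact_force'][2],"w",s['gripper_width'])
    t=np.r_[O+X*px*1e-3+Y*py*1e-3,z]
    yaw=np.arctan2(Rm[1,0],Rm[0,0]); print("shift",Rm.T@(t-p),"turn",-(psi-yaw), "tilt",Rm[:,2])
E
python3 -c "
from h import *
todo(0,-97,.2)"
```

```text
t 0.15 local mm 190.5244161930543 594.3814797065426 z 0.24462430054696227 F local -0.20582106741030526 1.2525576228935795 -0.40423667980606903 w 0.08552923354168417
shift [-0.5984 -0.3953  0.0451] turn 0.3149426847473147 tilt [-0.0006 -0.0013 -1.    ]
```

Call:
send_rows(
  rows=[-0.035,-0.023,0,0.04,1,-0.07,-0.046,0,0.08,1,-0.105,-0.069,0,0.12,1,-0.14,-0.092,0,0.16,1,-0.175,-0.115,0,0.2,1,-0.21,-0.138,0,0.24,1,-0.245,-0.161,0,0.28,1,-0.28,-0.184,0,0.315,1,-0.315,-0.207,0,0.315,1,-0.35,-0.23,0,0.315,1],
)

```text
t: 0.98
tool_pos: [0.4317, 0.2335, 0.2453]
eef_rot: [-0.925, -3.002, -0.0]
contact_force: [0.1, 0.8, 0.3]
gripper_width: -0.0001
```

```bash
python3 -c "
from h import *
todo(0,-97,.2)"
```

```text
t 0.9833 local mm 80.14484408873408 190.87308771340815 z 0.24527660896857967 F local 0.6774311158491935 0.3862451680299942 0.32257822364890215 w -0.00010289808499483752
shift [-0.2879 -0.0801  0.0452] turn -0.0001020963696780619 tilt [-0.      0.0003 -1.    ]
```

Call:
send_rows(
  rows=[-0.036,-0.01,0,0,1,-0.072,-0.02,0,0,1,-0.108,-0.03,0,0,1,-0.144,-0.04,0,0,1,-0.18,-0.05,0,0,1,-0.216,-0.06,0.01,0,1,-0.25,-0.07,0.02,0,1,-0.275,-0.077,0.035,0,1,-0.288,-0.08,0.045,0,1,-0.288,-0.08,0.045,0,1],
)

```text
t: 1.82
tool_pos: [0.6241, 0.005, 0.1969]
eef_rot: [-0.928, -2.997, 0.002]
contact_force: [-0.1, 0.4, -1.1]
gripper_width: 0.0004
```

```bash
python3 - <<'E'
from h import *
todo(0,-97,.062)
s=env.sense()
im=env.snapshot("wrist"); cv2.imwrite("pics/w1.png",im[:,:,::-1])
c=env.get_calibration("wrist"); T=np.eye(4);T[:3,:3]=R.from_rotvec(s['eef_rot']).as_matrix();T[:3,3]=s['tool_pos']
np.save("T1.npy",T@c['tool_from_camera'])
E
```

```text
t 1.8167 local mm -0.4561368192999442 -96.7478346380691 z 0.1968938734783241 F local 0.24539190956024848 0.267365943273301 -1.0840501933103603 w 0.0003548829476103321
shift [-0.0008  0.0008  0.1349] turn -0.0028804553456085458 tilt [-0.0048 -0.     -1.    ]
```

View pics/w1.png

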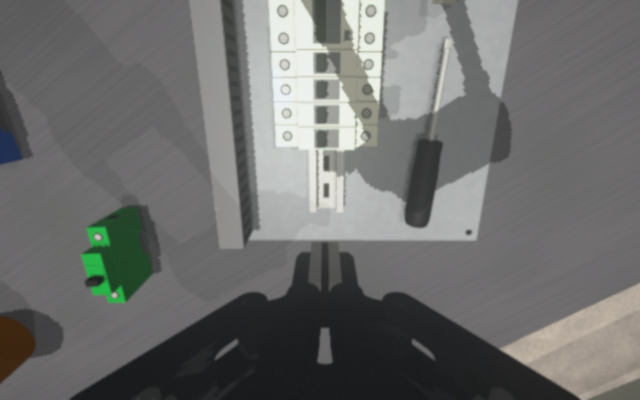

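The wrist view shows the free face edge from (275,148) to (379,150), the rail end around (327,212), and the closed fingers in line with the rail.

```bash
python3 - <<'E'
from h import *
T=np.load("T1.npy")
def loc(p): q=p[:,:2]-O; return np.c_[q@X,q@Y]*1e3
print(loc(onplane("wrist",[(275,148),(379,150),(271,13),(386,13)],.062,T)))
print("nose",loc(onplane("wrist",[(300,150),(355,150)],.0765,T)))
print("rail",loc(onplane("wrist",[(310,212),(344,212),(309,155),(344,155)],.018,T)))
print("plate",loc(onplane("wrist",[(477,240),(247,240)],.003,T)))
print("plate",loc(onplane("wrist",[(448,42),(418,220)],.01,T)))
E
```

```text
[[-41.0353 -62.0467]
 [ 46.518  -63.9416]
 [-38.4993  37.7237]
 [ 46.117   37.4318]]
nose [[-18.8653 -61.0491]
 [ 24.9411 -61.1495]]
rail [[ -14.9504 -137.7564]
 [  20.7933 -137.8165]
 [ -14.8759  -77.0557]
 [  19.7508  -77.133 ]]
plate [[ 172.6584 -178.1068]
 [ -87.9646 -177.899 ]]
plate [[ 112.3367   24.2628]
 [ 101.7597 -150.4901]]
```

Call:
send_rows(
  rows=[0,0.001,0.03,0,1,0,-0.002,0.06,0,1,0,-0.002,0.09,0,1,0,-0.002,0.115,0,1,0,-0.002,0.132,0,1,0,-0.002,0.138,0,1,0,-0.002,0.138,0,1],
)

```text
t: 2.45
tool_pos: [0.6212, 0.0072, 0.0616]
eef_rot: [-0.922, -3.0, -0.0]
contact_force: [0.1, 0.2, 0.7]
gripper_width: 0.0001
```

```bash
python3 - <<'E'
from h import *
todo(2,-75,.058)
im=env.snapshot("wrist"); cv2.imwrite("pics/w2.png",im[:,:,::-1])
E
```

```text
t 2.45 local mm -0.26759867173221136 -93.12745068257051 z 0.06163041231165308 F local 0.2127413450619886 -0.008674201168010794 0.7123495145273238 w 0.00011433992020356424
shift [0.0181 0.0023 0.0037] turn 0.001477524965733501 tilt [-0.003  0.001 -1.   ]
```

View pics/w2.png

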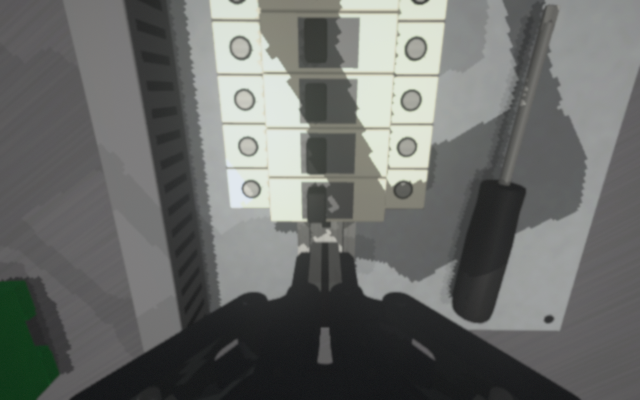

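The fingers at (325,260) are in line with the rail and row centre at column 327, about 20 mm short of the face. I'll approach slowly.

Call:
send_rows(
  rows=[0.003,0.001,0.001,0,1,0.007,0.001,0.002,0,1,0.01,0.001,0.003,0,1,0.012,0.001,0.003,0,1,0.014,0.001,0.003,0,1,0.0155,0.001,0.003,0,1,0.017,0.001,0.003,0,1,0.0185,0.001,0.003,0,1,0.02,0.001,0.003,0,1,0.0215,0.001,0.003,0,1],
)

```text
t: 3.33
tool_pos: [0.6056, 0.0184, 0.0592]
eef_rot: [-0.925, -3.002, -0.0]
contact_force: [0.1, 0.2, 0.2]
gripper_width: -0.0003
```

```bash
python3 - <<'E'
from h import *
todo(2,-75,.058)
im=env.snapshot("wrist"); cv2.imwrite("pics/w3.png",im[:,:,::-1])
E
```

```text
t 3.3333 local mm 0.22657887488586845 -73.919696116489 z 0.059242960447178826 F local 0.23159924971600285 0.07750751555974728 0.2179308515951427 w -0.00029947493800123337
shift [-0.0011  0.0018  0.0012] turn -0.00020634012604814345 tilt [-0.      0.0001 -1.    ]
```

View pics/w3.png

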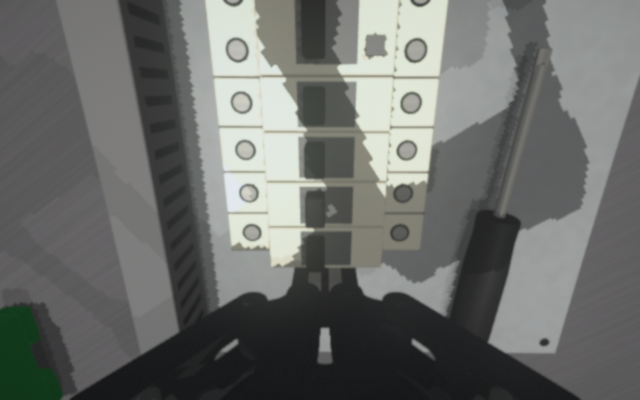

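Call:
send_rows(
  rows=[0.001,0,0,0,1,0.002,0,0,0,1,0.003,0,0,0,1,0.004,0,0,0,1,0.005,0,0,0,1,0.006,0,0,0,1,0.007,0,0,0,1,0.008,0,0,0,1],
)

```text
t: 4.05
tool_pos: [0.5996, 0.0227, 0.0594]
eef_rot: [0.925, 3.001, 0.0]
contact_force: [2.0, -1.6, -1.4]
gripper_width: -0.0001
```

```bash
python3 - <<'E'
from h import *
todo(2,-75,.058)
im=env.snapshot("wrist"); cv2.imwrite("pics/w4.png",im[:,:,::-1])
E
```

```text
t 4.05 local mm 0.402953465626414 -66.51617871639412 z 0.059388298828717566 F local -0.21831968994657125 -2.525585033403658 -1.4117560195350416 w -0.00010856230383271838
shift [-0.0085  0.0016  0.0014] turn -1.685851362687174e-05 tilt [ 0.0012 -0.0002 -1.    ]
```

View pics/w4.png

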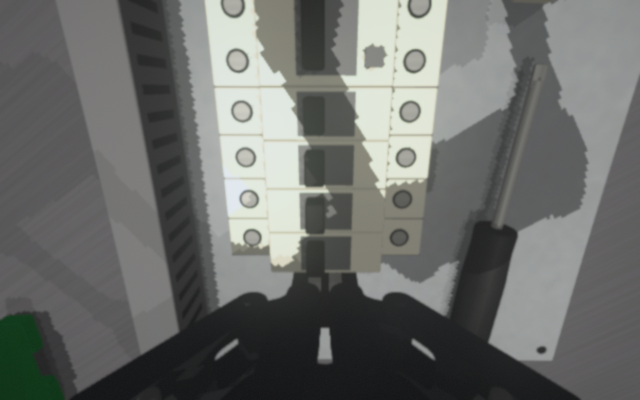

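Contact is made at about 2.5 N, and the row is moving as one train. I'll keep pushing gently.

Call:
send_rows(
  rows=[0.0015,0,0,0,1,0.003,0,0,0,1,0.005,0,0,0,1,0.007,0,0,0,1,0.009,0,0,0,1,0.011,0,0,0,1,0.013,0,0,0,1,0.015,0,0,0,1,0.017,0,0,0,1,0.0185,0,0,0,1],
)

```text
t: 4.93
tool_pos: [0.5837, 0.0334, 0.0594]
eef_rot: [0.925, 3.002, 0.0]
contact_force: [2.3, -2.0, -0.7]
gripper_width: 0.0
```

Call:
send_rows(
  rows=[0.0015,0,0,0,1,0.003,0,0,0,1,0.0045,0,0,0,1,0.006,0,0,0,1,0.0075,0,0,0,1,0.009,0,0,0,1,0.0105,0,0,0,1,0.0115,0,0,0,1],
)

```text
t: 5.6
tool_pos: [0.5742, 0.0399, 0.0594]
eef_rot: [0.925, 3.002, 0.0]
contact_force: [3.6, -2.6, -0.3]
gripper_width: -0.0002
```

```bash
python3 - <<'E'
from h import *
todo(2,-75,.058)
im=env.snapshot("wrist"); cv2.imwrite("pics/w5.png",im[:,:,::-1])
a=env.snapshot("scene")[145:270,260:420,::-1]; cv2.imwrite("pics/s5.png",cv2.resize(a,None,fx=4.8,fy=4.8,interpolation=cv2.INTER_CUBIC))
E
```

```text
t 5.6 local mm 0.27543581930358074 -35.84055507577574 z 0.05935873837051282 F local -0.0915634170767304 -4.4340045685032194 -0.3276942887587264 w -0.0001902625322387231
shift [-0.0392  0.0017  0.0014] turn -7.064869994799494e-06 tilt [ 0.0001  0.0001 -1.    ]
```

View pics/w5.png

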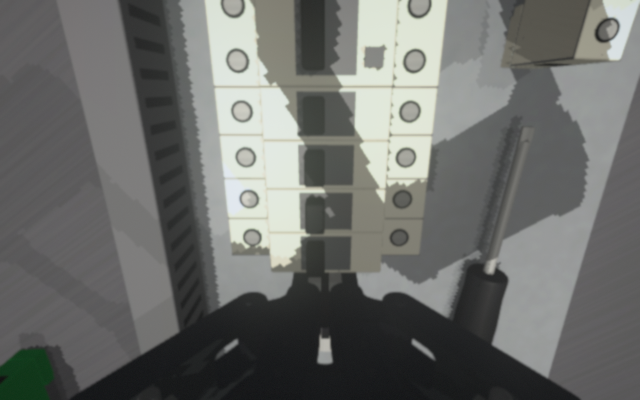

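View pics/s5.png

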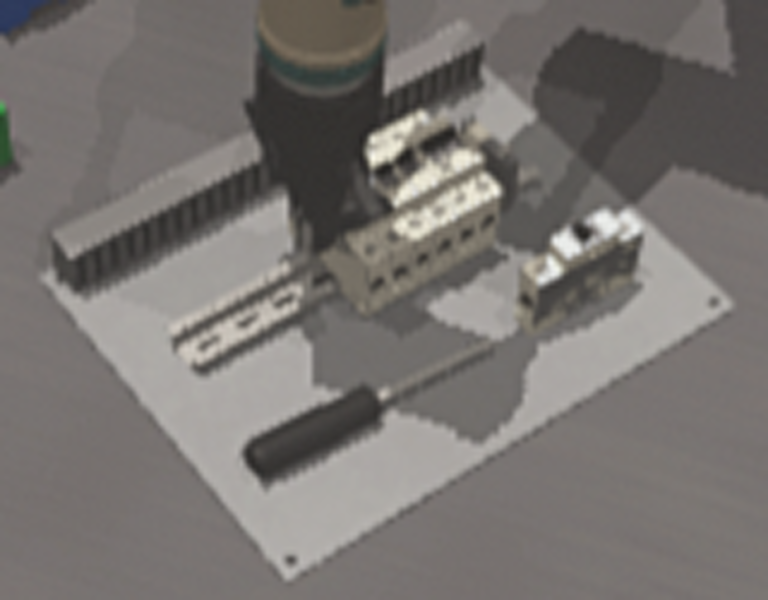

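The train is still tight, with roughly 13–16 mm left by ray estimates. I'll slow down.

Call:
send_rows(
  rows=[0.001,0,0,0,1,0.002,0,0,0,1,0.003,0,0,0,1,0.004,0,0,0,1,0.005,0,0,0,1,0.006,0,0,0,1,0.007,0,0,0,1,0.008,0,0,0,1,0.009,0,0,0,1,0.0095,0,0,0,1],
)

```text
t: 6.53
tool_pos: [0.5663, 0.0452, 0.0593]
eef_rot: [-0.925, -3.002, -0.0]
contact_force: [2.3, -2.3, -0.9]
gripper_width: 0.0002
```

```bash
python3 - <<'E'
from h import *
todo(2,-75,.058)
im=env.snapshot("wrist"); cv2.imwrite("pics/w6.png",im[:,:,::-1])
a=env.snapshot("scene")[155:230,320:400,::-1]; cv2.imwrite("pics/s6.png",cv2.resize(a,None,fx=8,fy=8,interpolation=cv2.INTER_CUBIC))
E
```

```text
t 6.5333 local mm 0.25244999161084586 -26.34513155297767 z 0.059340336556590295 F local -0.6300117931443134 -3.229391823908119 -0.8873699471095626 w 0.0001843915263093914
shift [-0.0487  0.0017  0.0013] turn 2.988685518046097e-05 tilt [ 0.      0.0001 -1.    ]
```

View pics/s6.png

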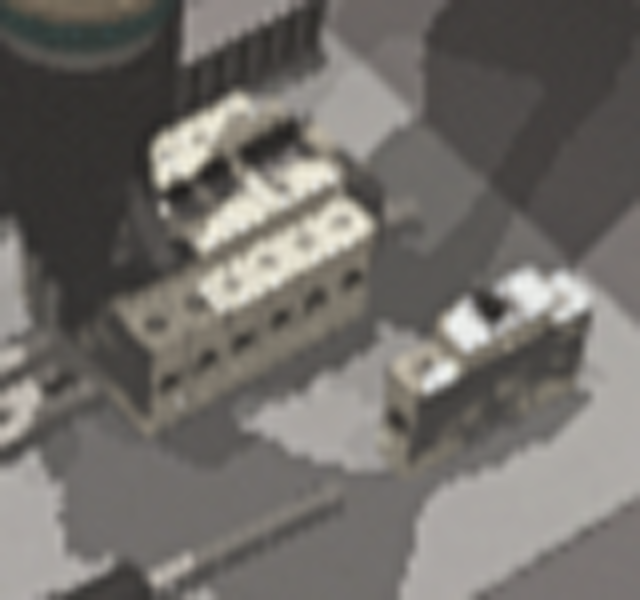

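Call:
send_rows(
  rows=[0.0005,0,0,0,1,0.001,0,0,0,1,0.0015,0,0,0,1,0.002,0,0,0,1,0.0025,0,0,0,1,0.003,0,0,0,1],
)

```text
t: 7.13
tool_pos: [0.564, 0.0468, 0.0593]
eef_rot: [0.925, 3.002, 0.0]
contact_force: [3.3, -2.7, 0.8]
gripper_width: 0.0004
```

Call:
send_rows(
  rows=[0.0005,0,0,0,1,0.001,0,0,0,1,0.0015,0,0,0,1,0.002,0,0,0,1],
)

```text
t: 7.47
tool_pos: [0.5623, 0.0479, 0.0593]
eef_rot: [0.925, 3.002, 0.0]
contact_force: [3.8, -1.5, 0.6]
gripper_width: -0.0002
```

Call:
send_rows(
  rows=[0.0005,0,0,0,1,0.001,0,0,0,1,0.0015,0,0,0,1,0.002,0,0,0,1],
)

```text
t: 7.8
tool_pos: [0.5607, 0.0491, 0.0594]
eef_rot: [0.925, 3.002, 0.0]
contact_force: [2.9, -3.0, 1.1]
gripper_width: 0.0002
```

```bash
python3 - <<'E'
from h import *
todo(2,-75,.058)
a=env.snapshot("scene")[155:230,320:400,::-1]; cv2.imwrite("pics/s7.png",cv2.resize(a,None,fx=8,fy=8,interpolation=cv2.INTER_CUBIC))
a=env.snapshot("top")[200:270,270:340,::-1]; cv2.imwrite("pics/t7.png",cv2.resize(a,None,fx=8,fy=8,interpolation=cv2.INTER_CUBIC))
E
```

```text
t 7.8 local mm 0.27012345138893895 -19.488563787161706 z 0.059351347825596416 F local -0.8671118592431183 -4.120798128712037 1.1110496980888322 w 0.00020135225077669929
shift [-0.0555  0.0017  0.0014] turn -6.544333155655835e-05 tilt [ 0.0002  0.0001 -1.    ]
```

View pics/s7.png

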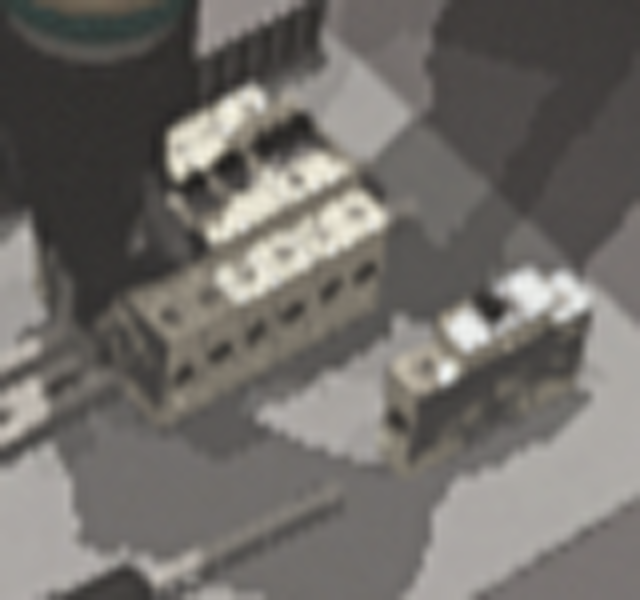

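View pics/t7.png

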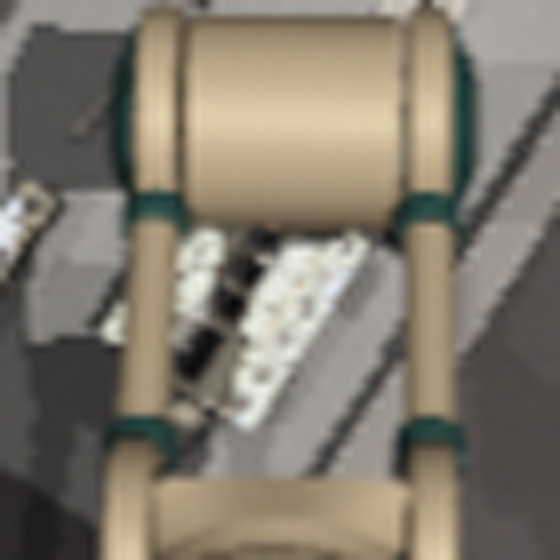

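Call:
send_rows(
  rows=[0.0005,0,0,0,1,0.001,0,0,0,1,0.0015,0,0,0,1,0.002,0,0,0,1],
)

```text
t: 8.23
tool_pos: [0.559, 0.0502, 0.0593]
eef_rot: [0.925, 3.002, 0.0]
contact_force: [3.1, -1.8, 1.9]
gripper_width: 0.0001
```

Call:
send_rows(
  rows=[0.0005,0,0,0,1,0.001,0,0,0,1,0.0015,0,0,0,1],
)

```text
t: 8.48
tool_pos: [0.5577, 0.051, 0.0593]
eef_rot: [0.925, 3.002, 0.0]
contact_force: [3.1, -2.1, 1.9]
gripper_width: 0.0
```

Call:
send_rows(
  rows=[0.0005,0,0,0,1,0.001,0,0,0,1,0.0015,0,0,0,1],
)

```text
t: 8.73
tool_pos: [0.5572, 0.0514, 0.0594]
eef_rot: [0.924, 3.001, -0.001]
contact_force: [4.9, -4.6, -0.7]
gripper_width: 0.0001
```

Call:
send_rows(
  rows=[0.0005,0,0,0,1,0.001,0,0,0,1,0.0015,0,0,0,1],
)

```text
t: 8.98
tool_pos: [0.5572, 0.0515, 0.0594]
eef_rot: [0.922, 2.998, -0.001]
contact_force: [7.5, -6.5, -2.2]
gripper_width: 0.0002
```

```bash
python3 - <<'E'
from h import *
todo(2,-75,.058)
a=env.snapshot("scene")[155:230,320:400,::-1]; cv2.imwrite("pics/s8.png",cv2.resize(a,None,fx=8,fy=8,interpolation=cv2.INTER_CUBIC))
im=env.snapshot("wrist"); cv2.imwrite("pics/w8.png",im[:,:,::-1])
E
```

```text
t 8.9833 local mm 0.3387349660306969 -15.266552076688145 z 0.05944744665061981 F local -1.1541006509216523 -9.816650008950715 -2.1694009853256175 w 0.00020504673597614127
shift [-0.0597  0.0016  0.0017] turn 0.0009236102118044265 tilt [ 0.0041 -0.0022 -1.    ]
```

View pics/s8.png

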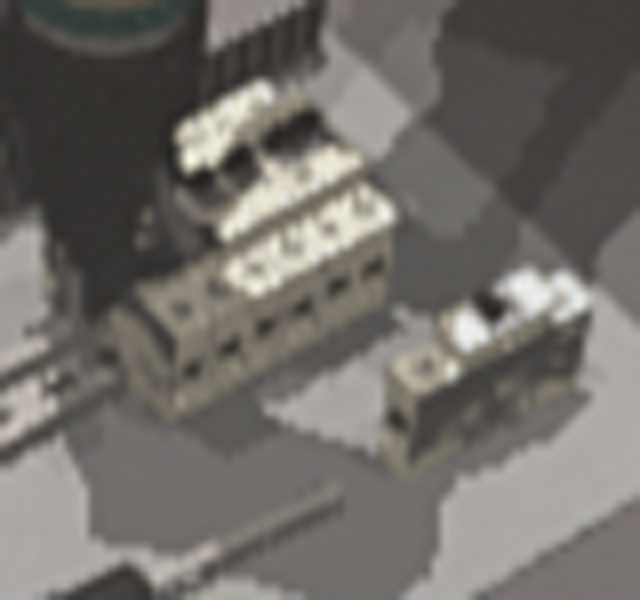

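View pics/w8.png

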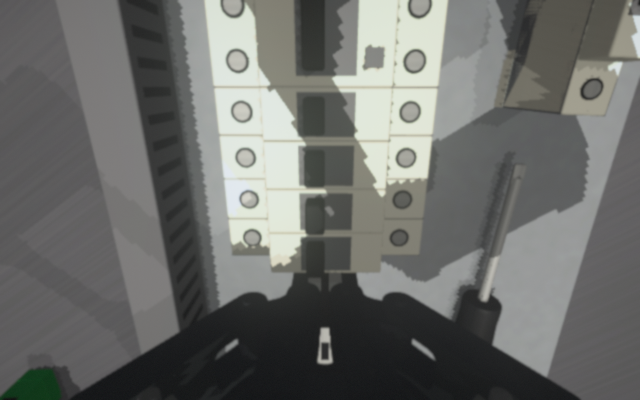

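The tool has stalled and the force has risen to about 10 N, so the switch is against the bracket. I'll retract straight back, then up.

Call:
send_rows(
  rows=[0,0,0,0,1,0,0,0,0,1,-0.001,0,0,0,1,-0.003,0,0,0,1,-0.006,0,0,0,1,-0.011,0,0,0,1,-0.018,0,0,0,1,-0.028,0,0,0,1,-0.038,0,0,0,1,-0.042,0,0,0,1],
)

```text
t: 9.92
tool_pos: [0.5919, 0.028, 0.0593]
eef_rot: [0.926, 3.001, 0.0]
contact_force: [0.9, 0.2, -0.6]
gripper_width: -0.0002
```

Call:
send_rows(
  rows=[0,0,-0.02,0,1,0,0,-0.05,0,1,0,0,-0.085,0,1,0,0,-0.12,0,1,0,0,-0.14,0,1,0,0,-0.14,0,1,0.03,0,-0.14,0,1,0.06,0,-0.14,0,1,0.09,0,-0.14,0,1,0.1,0,-0.14,0,1],
)

```text
t: 10.75
tool_pos: [0.5028, 0.0869, 0.1981]
eef_rot: [-0.922, -2.997, 0.001]
contact_force: [-0.6, 0.3, 0.1]
gripper_width: 0.0005
```

```bash
python3 - <<'E'
from h import *
todo(2,-75,.058)
s=env.sense()
im=env.snapshot("wrist"); cv2.imwrite("pics/w9.png",im[:,:,::-1])
c=env.get_calibration("wrist"); T=np.eye(4);T[:3,:3]=R.from_rotvec(s['eef_rot']).as_matrix();T[:3,3]=s['tool_pos']
np.save("T9.npy",T@c['tool_from_camera'])
E
```

```text
t 10.75 local mm -1.0093031782706112 49.614760823592086 z 0.19806751729913538 F local -0.053623821194831126 0.6295025743944754 0.12941230558704747 w 0.0004975621943125445
shift [-0.1254  0.0032  0.1394] turn 0.0007860999463300544 tilt [-0.0059  0.0013 -1.    ]
```

View pics/w9.png

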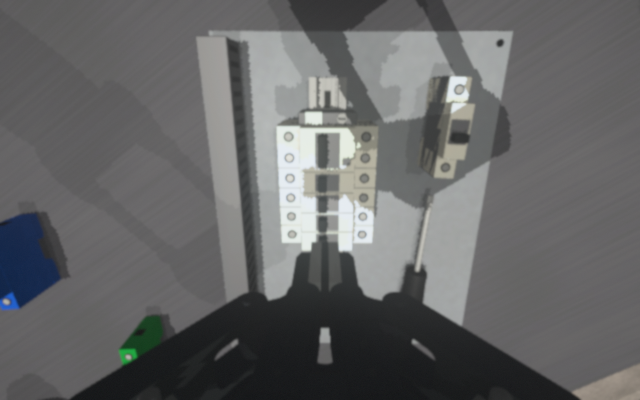

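```bash
python3 - <<'E'
from h import *
a=cv2.imread("pics/w9.png")[65:250,255:395]; cv2.imwrite("pics/w9c.png",cv2.resize(a,None,fx=3.2,fy=3.2,interpolation=cv2.INTER_CUBIC))
a=env.snapshot("scene")[145:270,260:420,::-1]; cv2.imwrite("pics/s9.png",cv2.resize(a,None,fx=4.8,fy=4.8,interpolation=cv2.INTER_CUBIC))
T=np.load("T9.npy")
def loc(p): q=p[:,:2]-O; return np.c_[q@X,q@Y]*1e3
print(loc(onplane("wrist",[(278,125),(378,125),(282,242),(373,242)],.062,T)))
print(loc(onplane("wrist",[(303,124),(352,124)],.054,T)))
E
```

```text
[[-38.413  103.2561]
 [ 44.1174 103.3453]
 [-39.6452  -4.1561]
 [ 45.38    -3.9808]]
[[-18.3093 103.2655]
 [ 23.3256 103.3106]]
```

View pics/w9c.png

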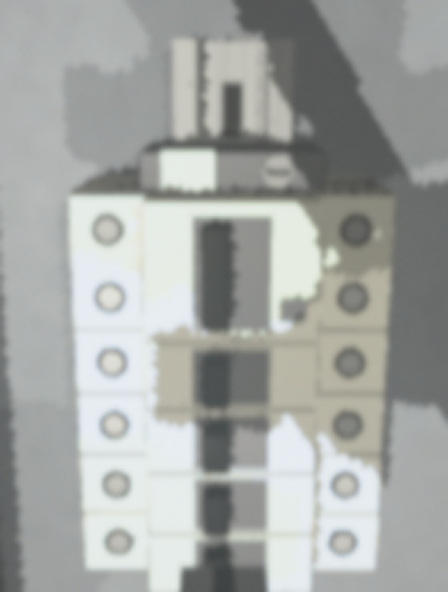

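View pics/s9.png

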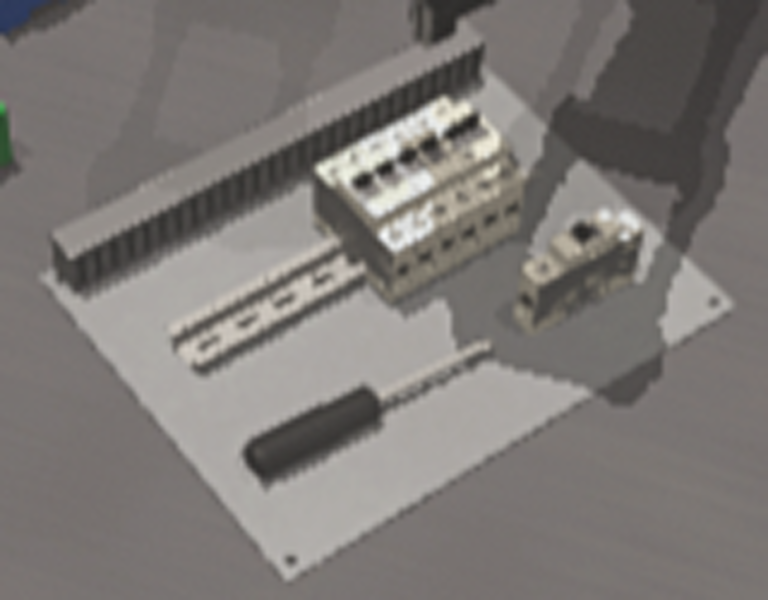

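The row is tight, with a measured length of about 107 mm against 108 mm nominal. The switch edge meets the bracket and the spare and screwdriver haven't moved. I'll hand in.

```bash
python3 -c "
from bench import env
print(env.close_job())"
```

```text
the job is handed in; nothing more can be done
None
```

I pushed the whole row along the rail until the switch stopped against the end bracket, then took the hand away and handed the job in at about 11 s. I pushed with the closed fingers on breaker4's free face, about 27 mm above the rail top. The row moved about 57 mm.

- **Push force:** The readings while sliding were about 2.5–4.5 N. I crept the last 14 mm at about 6 mm/s. At the bracket the tool stopped and the force rose to about 10 N, where I stopped pushing.
- **Final pictures:** The switch edge meets the bracket with no visible gap, and the row measures about 107 mm (108 mm nominal), so no gaps opened between modules. In the scene picture the row looks straight and level.
- **Contact and bystanders:** After backing off, the force read about zero. The spare and screwdriver look unmoved in the last scene picture. I did not check the bottle and tray again, but the arm never went near them.
- **Disagreement:** My first estimate of the bracket's stop face was about 3 mm short of where contact happened. That estimate came from a blurry overhead picture, so I relied on the force rise and the close-up picture instead.

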